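# Spin the barometer turntable and brake it in the index fork

### The job

With a fingertip on the bare iron ring of the barometer turntable, flick it anticlockwise (seen from above), let it spin by itself untouched for at least three seconds, then, while it still turns, brake it with a fingertip so that it stops with its long index mark between the two prongs of the fork, and take the finger away. Stop it there in one go: do not let it come to rest away from the fork and then push it round, and never spin it clockwise. Nothing is gripped or lifted: do not touch the barometer case riding on it, and leave the other things on the bench as they stand.

Things in the scene. Friction and masses are not known exactly. Their poses are not given: they have to be found in the camera images.
- turntable: Fixed foot of the turntable with its index fork; origin on the bench on the wheel's axis, z up. The fork is a steel bracket on the +x side, wholly outside the wheel (146 to 192 mm from the axis): two level prongs pointing at the axis, each 10 mm wide, 50 mm gap between, tops 58 mm above the bench. On the foot turns a dark cast-iron wheel. Neither can be lifted or tipped.
- wheel_centre (a point): Centre of the wheel's flat top, on the axis, 50 mm above the bench. The wheel has 140 mm radius and a knurled rim, underside 30 mm above the bench. The case stands on its middle; the bare ring of its top from 62 to 140 mm radius is free for a fingertip (friction coefficient roughly 1).
- index_mark (a point): Rim end of the index mark, 135 mm from the axis at the height of the wheel's top; turns with the wheel. The mark is a flat bright wedge 62 mm long, 14 mm wide near the case, narrowing to 3.5 mm at the rim, nothing to catch on; the other marks on the wheel are 23 short 8 mm ticks, one every 15 degrees.
- fork_aim (a point): Fixed point midway between the prongs, 135 mm from the axis at the height of the wheel's top: where index_mark should stop.
- wheel (a joint): Wheel angle, rad, growing anticlockwise seen from above, counting on over turns; at each multiple of 6.283 the mark is in the middle of the fork. Starts at rest at 1.5 to 3.8. Inertia 0.06 to 0.115 kg m2, drag 0.003 N m plus 0.003 N m per rad/s: a flick to 1.5 to 2 rad/s runs some 20 to 30 s. A fingertip pressed down on the ring with 10 N stops it in 0.1 to 0.3 s.
- case: Round walnut barometer case lying face up, loose on the middle of the wheel and turning with it: 124 mm diameter, 42 mm high with a brass bezel and a white dial, 0.55 kg. Origin at the centre of its underside, 50 mm above the bench; its top is 92 mm above the bench (94 mm at the dial hand's hub). Not to be touched.
- dome: Clear glass cover dome, 124 mm diameter, 142 mm high with its ball knob, loose on the bench. Origin at the centre of its underside. Bystander.
- key: Flat T-shaped brass setting key, about 70 x 40 x 8 mm, loose on the bench. Origin in its underside. Bystander.
- bell: Small aluminium vacuum bell, 80 mm diameter, 84 mm high, loose. Origin at the centre of its underside. Bystander.
- spacer: Green anodised spacer block, 60 x 40 x 30 mm, loose. Origin at the centre of its underside. Bystander.
- screwdriver: Screwdriver lying on the bench, loose. Bystander.
- screw_dish: Small steel dish, 70 mm diameter, 22 mm high, loose. Origin at the centre of its underside. Bystander.

How it is judged:
On the way, in this order (a step that is already met when the one before it is completed fails the run):
1. the wheel spins anticlockwise by itself, untouched by the robot, for three seconds (velocity of joint wheel above 0.3 rad/s and contact force between each of the fingers, the arm and turntable below 0.05 N), for 2.8 s.
2. a fingertip touches the wheel while it is still turning (velocity of joint wheel above 0.05 rad/s and contact force between the fingers and turntable above 0.1 N).
3. the wheel is at rest with the index mark between the prongs (velocity of joint wheel between -0.03 and 0.03 rad/s and horizontal distance between index_mark and fork_aim below 0.024 m), for 0.2 s.
At the end, for the whole second after the job is handed in: The wheel is at rest (below 0.03 rad/s) with the rim end of its index mark between the prongs (within 24 mm of their middle, about 10 degrees either way), the barometer case still on the middle of the wheel (within 12 mm), and the robot touches nothing (all of step 3 and horizontal distance between case and wheel_centre below 0.012 m and angle between case's own z axis and vertical below 0.1 rad).
It fails at once if the wheel, once spun, comes to rest well away from the fork (value of joint wheel above 4.7 rad and velocity of joint wheel between -0.02 and 0.02 rad/s and horizontal distance between index_mark and fork_aim above 0.05 m).
It fails at once if the wheel is spun clockwise (velocity of joint wheel below -0.5 rad/s).
It fails at once if the barometer case is touched (contact force between any of the fingers, the arm and case above 0.5 N).
It fails at once if the barometer case is lifted, tipped or shoved off centre (height (world z) of case above 0.06 m or angle between case's own z axis and vertical above 0.15 rad or horizontal distance between case and wheel_centre above 0.015 m).
It fails at once if a bystander is moved or lifted (distance of any of dome, key, bell, spacer, screwdriver, screw_dish from where it was at the start of the episode above 0.02 m).
It also fails if it takes over 54 s, if anything falls off the work surface, if the arm or the gripper's body presses on something with over 40 N, if the wrist force passes 120 N, or if a joint passes its speed limit or range.

### The arm

A 7-joint arm with a two-finger parallel gripper is mounted at the origin on the work surface. World frame = base frame: x ahead of the robot, y to its left, z up, the work surface at z = 0. Lengths are in m, angles in rad, forces in N, time in s.
With the tool pointing down it reaches from about 0.425 to 0.875 m from the base axis. Payload 4.7 kg.
Tool frame: the origin (TCP) lies on the centre line of the jaws, within the pads' length; the fingertips stand 14 mm ahead of it and the grasp point (between the pads) lies 5 mm behind it (nose_length is the distance from the TCP to the fingertips, in m); x points along the fingers, y is the direction in which the jaws open and shut, and the axes are right-handed (so a half turn about x gives the same grasp; the last joint's range is limited). The gripper opens to 85 mm and grips with 20 to 120 N. Pads are 22 mm wide; open, the fingers measure 114 mm over their backs; the gripper's body (76 mm by 85 mm) begins 54 mm behind the grasp point. The pads swing forward as they close: fully open they stand 13 mm farther back than shut.
Start: joints at [1.363, 0.321, -0.07, 1.45, 0.023, 1.371, -0.057], TCP at [0.143, -0.634, 0.245] pointing down, gripper open.
Joint ranges: [-2.86, 2.86], [-0.3, 2.09], [-1.38, 1.24], [0.06, 2.45], [-1.56, 4.7], [0.09, 2.05], [-2.69, 2.69]. Speed limits (rad/s): [2.57, 2.57, 3.14, 3.14, 3.14, 3.14, 3.14].

### API

Orientations are given as a 3x3 rotation matrix whose columns are the frame's x, y, z axes.
In Python, from rig import get_obs, camera, get_calibration, job_done, spot_in, masks_of, nose_length gives the robot as it stands. The module is installed in compiled form; this text tells all that it offers.
- The arm moves only by the tool step_arm, never from a script. Its argument "series" is a list that holds one entry, the list of rows, each a list of 7 numbers: the turn, a rotation vector about the tool's x, y, z in rad, then the shift along the tool's x, y, z in mm, then the opening, from 0 (shut) to 1 (fully open). In form: [[[wx, wy, wz, dx, dy, dz, grip], ...]]. A call has 1 to 12 rows; each row is the pose to reach, as a shift and turn from the pose commanded when the call began, along the tool's axes at that moment; what a row does not reach only later rows make up. A row lasts 1/12 s, in which the tool goes at most 41.7 mm and 7.16 degrees, less where a joint would pass 70% of its speed; a pose out of reach is approached as far as the arm can. A call with a gripper value outside its range is refused whole. The fingers move at their own pace and stop on an object; "newtons" is the grip in N (left out, the last holds). Time passes only in rows, so rows that repeat a pose let the fingers close. It gives the time, the measured TCP pose, the force and the opening at its end, in the units of the state.
- get_obs(): the state, without advancing time (a new reading comes with each control period).
- camera(name): name is "side" or "top"; returns (picture, depth): 480x640x3 uint8, red, green, blue; 480x640 float32, m along the optical axis (not along the pixel's ray), 0 where there is no reading.
- get_calibration(name): a dict with "intrinsics" (3x3 intrinsics, pixels), "D" ([k1, k2, p1, p2, k3] as OpenCV has them; the pictures are not rectified), "origin" and "attitude" of the camera in the world. Camera axes: x right, y up, looking along -z (the intrinsics and any distortion apply to the point x, -y, -z); pixel columns grow to the right and rows downward; lengths in m; the calibration is good to about 2 mm. A picture is of the moment at which its call begins. get_calibration takes no time and is no camera call.
- job_done(): hands the job in, once; it reports no verdict.
Trained networks look in the newest picture that a camera, given by its name, has taken for a name from the list of things; names that differ only in an ending like _2 or _b are one class to them, and where a whole thing is asked for, a point or a joint stands for the part that bears it (a point fixed in the world has none). Each returns a list of dicts, best first, with "score" (0 to 1); they miss things now and then, are a little off and sometimes report something else, mostly with a low value. They report only what shows in the picture. A call takes as long as a camera call.
- spot_in(target, camera): "location" ([x, y, z] in m, in world coordinates, good to about 4 mm: the middle of the surface that is visible of it).
- masks_of(target, camera): "mask" (480x640 bool, what is visible of it).
The state is a dict: "time": time; "joint_positions": joint angles; "dq": joint speeds; "effort": joint torques, N m; "tcp_pos": TCP position; "tool_rot": TCP orientation; "contact_force": force on the tool from outside, world axes, zero at the start; "wrist_torque": the same for the moment, N m; "grip_width": finger opening in m.
Only numpy, scipy, OpenCV 4.12 (cv2) and the standard library are available. Lean on these libraries where they do the work, as an engineer would, in place of code of your own. Each camera call takes 0.05 s, during which the arm holds its last target.

## Working session

There is one attempt and no reset: what is moved stays moved. The work goes in short steps, Python scripts to look and compute and a tool call to move; the robot and the scene stay as the last step left them, time stands still between calls to the robot, and variables do not carry over. Pictures are saved under pics/ and viewed, and the job is handed in when it is done.

Besides the shell and the picture viewer there is one more tool, called after ">>>" by a JSON object that holds its "op" and its "data", one argument or row to a line. step_arm: Moves the arm, as the interface text tells. Its arguments: {"type":"object","properties":{"series":{"type":"array","items":{"type":"array","items":{"type":"array","items":{"type":"number"}}}},"newtons":{"type":"number"}},"required":["series"]}

```bash
mkdir -p pics; python3 - <<'E'
from rig import *
import cv2,numpy as np
np.set_printoptions(precision=4,suppress=True)
o=get_obs()
for k,v in o.items(): print(k,np.array(v))
print(nose_length if not callable(nose_length) else nose_length())
for c in ['side','top']:
    p,d=camera(c); cv2.imwrite(f'pics/{c}0.png',p[:,:,::-1])
    k=get_calibration(c); print(c,k)
E
```

```text
time 0.0
joint_positions [ 1.3631  0.3219 -0.0701  1.4517  0.0226  1.3708 -0.0569]
dq [ 0.0004 -0.0003 -0.0016  0.0011 -0.0014  0.0011  0.001 ]
effort [  0.0002 -49.3579  -0.382  -31.4336   0.0131   0.0114   0.    ]
tcp_pos [ 0.1428 -0.6336  0.2442]
tool_rot [[-0.0005  0.22   -0.9755]
 [ 0.0019 -0.9755 -0.22  ]
 [-1.     -0.002   0.0001]]
contact_force [ 0.6017  0.7757 -0.2075]
wrist_torque [ 0.0202  0.0152 -0.0183]
grip_width 0.08549223060475633
0.014
side {'intrinsics': array([[464.3965,   0.    , 322.1161],
       [  0.    , 464.3965, 236.5442],
       [  0.    ,   0.    ,   1.    ]]), 'D': array([-0.1046,  0.    ,  0.    ,  0.    ,  0.    ]), 'origin': array([0.3154, 0.9888, 0.9085]), 'attitude': array([[-0.9728,  0.1618, -0.1658],
       [-0.2307, -0.6096,  0.7584],
       [ 0.0217,  0.776 ,  0.6304]])}
top {'intrinsics': array([[447.9283,   0.    , 319.1698],
       [  0.    , 447.9283, 241.6744],
       [  0.    ,   0.    ,   1.    ]]), 'D': array([-0.0627,  0.    ,  0.    ,  0.    ,  0.    ]), 'origin': array([ 0.4174, -0.0168,  1.1985]), 'attitude': array([[-0.0255,  0.9928, -0.1167],
       [-0.9996, -0.0244,  0.011 ],
       [ 0.008 ,  0.117 ,  0.9931]])}
```

View pics/top0.png

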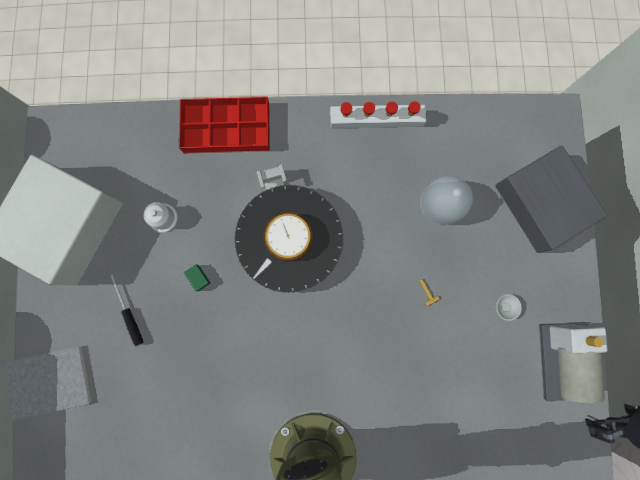

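View pics/side0.png

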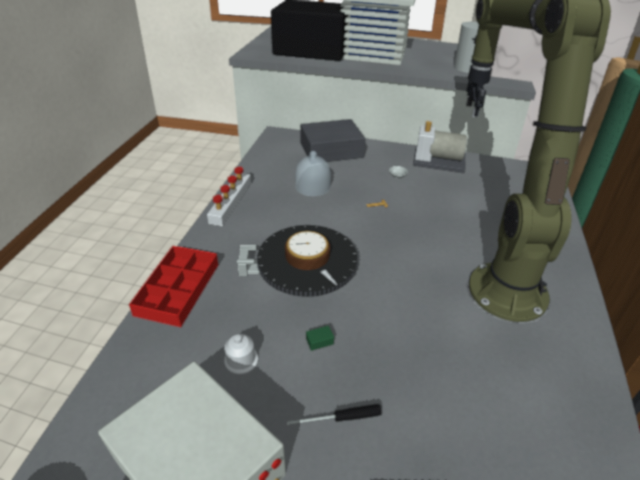

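The top view shows the wheel centred near (288,238), the fork near (272,177) and the mark tip near (255,277). The arm is parked at lower right. Next I'll measure these.

```bash
cat > h.py <<'E'
from rig import *
import cv2,numpy as np
np.set_printoptions(precision=4,suppress=True)
F=np.diag([1.,-1,-1])
def topix(P,c):
    k=get_calibration(c);R=np.array(k['attitude'])@F;t=np.array(k['origin'])
    P=np.atleast_2d(P).astype(float)
    pc=(P-t)@R
    q,_=cv2.projectPoints(pc.reshape(-1,1,3),np.zeros(3),np.zeros(3),k['intrinsics'],k['D'])
    return q.reshape(-1,2)
def toplane(uv,z,c):
    k=get_calibration(c);R=np.array(k['attitude'])@F;t=np.array(k['origin'])
    n=cv2.undistortPoints(np.array(uv,float).reshape(-1,1,2),k['intrinsics'],k['D']).reshape(-1,2)
    r=np.c_[n,np.ones(len(n))]@R.T
    return t+r*((z-t[2])/r[:,2])[:,None]
E
python3 - <<'E'
from h import *
p,d=camera('top')
for t in ['wheel','wheel_centre','turntable','case','index_mark','fork_aim','dome','key','bell','spacer']:
    r=spot_in(t,'top'); print(t,[(round(x['score'],2),np.array(x['location'])) for x in r[:2]])
for t in ['wheel','case','turntable']:
    for x in masks_of(t,'top')[:1]:
        m=x['mask'];ys,xs=np.nonzero(m);print(t,m.sum(),xs.min(),xs.max(),ys.min(),ys.max())
        cv2.imwrite(f'pics/m_{t}.png',m*255)
cv2.imwrite('pics/crop.png',cv2.resize(p[150:310,220:360,::-1],None,fx=4,fy=4,interpolation=cv2.INTER_CUBIC)[:600])
print(get_obs()['time'])
E
```

```text
wheel [(0.62, array([0.5576, 0.0468, 0.0512]))]
wheel_centre [(0.96, array([0.5683, 0.0614, 0.0525]))]
turntable [(0.57, array([0.5658, 0.057 , 0.0511]))]
case [(0.69, array([0.5606, 0.0474, 0.0919]))]
index_mark [(0.72, array([0.5586, 0.0468, 0.052 ]))]
fork_aim [(0.66, array([0.5674, 0.0563, 0.0493]))]
dome [(0.77, array([ 0.6453, -0.3547,  0.0962])), (0.75, array([0.5654, 0.0584, 0.0515]))]
key [(0.7, array([ 0.4024, -0.3146,  0.0116]))]
bell [(0.89, array([0.6299, 0.3801, 0.0598]))]
spacer [(0.86, array([0.4642, 0.2895, 0.0293]))]
wheel 7283 235 343 186 292
case 1903 264 312 212 260
turntable 7860 235 343 164 293
0.8[ WARN:0@2.946] global loadsave.cpp:1063 imwrite_ Unsupported depth image for selected encoder is fallbacked to CV_8U.
```

View pics/crop.png

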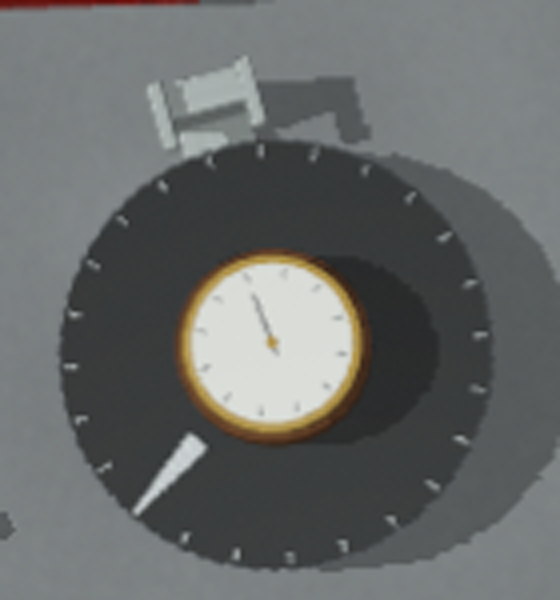

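```bash
python3 - <<'E'
from h import *
from scipy.optimize import least_squares
p,d=camera('top')
m=masks_of('wheel','top')[0]['mask'].astype(np.uint8)
c=max(cv2.findContours(m,cv2.RETR_EXTERNAL,cv2.CHAIN_APPROX_NONE)[0],key=len).reshape(-1,2)
W=toplane(c,0.05,'top')[:,:2]
f=least_squares(lambda x:np.hypot(*(W-x[:2]).T)-x[2],[.56,.05,.14],loss='soft_l1',f_scale=.002)
print(f.x)
C=f.x[:2]
g=lambda u:(np.array(u)+.5)/4+np.array([220,150])-.5
L,R=toplane([g((168,148)),g((262,122))],.058,'top')[:,:2]
for q in (L,R): v=q-C;print('prong',q,np.hypot(*v),np.degrees(np.arctan2(v[1],v[0])))
O=toplane([g((152,85)),g((245,60))],.058,'top')[:,:2]
for q in O: v=q-C;print('outer',q,np.hypot(*v),np.degrees(np.arctan2(v[1],v[0])))
T,B=toplane([g((137,513)),g((193,443))],.05,'top')[:,:2]
for q in (T,B): v=q-C;print('mark',q,np.hypot(*v),np.degrees(np.arctan2(v[1],v[0])))
# wheel mask in side
camera('side')
for t in ['wheel_centre','case']:
  print([ (x['score'],np.array(x['location'])) for x in spot_in(t,'side')[:1]])
x=toplane([g((271,343))],.094,'top');print('hub',x)
E
```

```text
[0.5655 0.0489 0.1389]
prong [0.6994 0.1167] 0.15013374671172455 26.858428072254533
prong [0.7152 0.0553] 0.1498912916242551 2.43236494847705
outer [0.7419 0.1269] 0.19287214898971733 23.84085207391943
outer [0.7572 0.0658] 0.19246661231926362 5.028307285464825
mark [0.4632 0.1399] 0.13689055639244038 138.31984288832388
mark [0.5073 0.1035] 0.07981586621152219 136.84109549662642
[(0.94, array([0.5644, 0.0986, 0.0496]))]
[(0.94, array([0.5583, 0.0691, 0.0941]))]
hub [[0.5649 0.0496 0.094 ]]
```

```bash
python3 - <<'E'
from h import *
p,d=camera('top')
k=get_calibration('top');R=np.array(k['attitude'])@F
v,u=np.mgrid[0:480,0:640]
n=cv2.undistortPoints(np.c_[u.ravel(),v.ravel()].astype(float).reshape(-1,1,2),k['intrinsics'],k['D']).reshape(-1,2)
P=(np.c_[n,np.ones(len(n))]*d.reshape(-1,1))@R.T+k['origin']
P=P[d.ravel()>0]
for x in np.arange(0.1,0.8,.1):
  row=[]
  for y in np.arange(-.8,.2,.1):
    s=P[(abs(P[:,0]-x)<.05)&(abs(P[:,1]-y)<.05)]
    row.append(s[:,2].max() if len(s) else -1)
  print(round(x,1),np.array(row))
o=get_obs();Rt=np.array(o['tool_rot']);t=np.array(o['tcp_pos'])
C=np.array([.5655,.0489])
goal=np.array([C[0]-.04,C[1]-.105,.13])
print((goal-t)@Rt*1000, [0.05-.0])
E
```

```text
0.1 [0.0059 0.2704 0.3974 0.0074 0.0072 0.0083 0.0085 0.2631 0.3069 0.276 ]
0.2 [0.0057 0.313  0.3945 0.0071 0.0075 0.0073 0.0082 0.009  0.0077 0.0076]
0.3 [0.0057 0.1647 0.1304 0.0262 0.0093 0.0088 0.0091 0.008  0.0077 0.0089]
0.4 [0.006  0.0085 0.0269 0.0277 0.0081 0.0133 0.0106 0.0076 0.0564 0.0565]
0.5 [0.0064 0.0955 0.0955 0.0095 0.0081 0.0087 0.0077 0.057  0.0995 0.0992]
0.6 [0.0944 0.0966 0.0967 0.0909 0.1433 0.1164 0.0086 0.0557 0.0989 0.0979]
0.7 [0.0062 0.098  0.0979 0.095  0.1441 0.1166 0.0088 0.0546 0.0571 0.0641]
[ 115.2939 -479.7278 -500.3042] [0.05]
```

>>> {"op": "step_arm", "data": {
  "series": [
    [[0,0,0,0,-28,-29,0],[0,0,0,0,-56,-58,0],[0,0,0,0,-84,-87,0],[0,0,0,0,-112,-116,0],[0,0,0,0,-140,-145,0],[0,0,0,0,-168,-175,0],[0,0,0,0,-196,-204,0],[0,0,0,0,-224,-233,0],[0,0,0,0,-252,-262,0],[0,0,0,0,-280,-292,0],[0,0,0,0,-308,-321,0],[0,0,0,0,-336,-350,0]]
  ],
  "newtons": 30
}}

```text
time: 2.1
tcp_pos: [0.4112, -0.2275, 0.2457]
tool_rot: [[0.001, 0.22, -0.976], [-0.001, -0.976, -0.22], [-1.0, 0.001, -0.0]]
contact_force: [0.9, -0.7, 0.9]
grip_width: -0.0003
```

```bash
cat > to.py <<'E'
from h import *
import sys
o=get_obs();Rt=np.array(o['tool_rot']);t=np.array(o['tcp_pos'])
print(o['time'],t,Rt.round(3).tolist(),np.array(o['joint_positions']),np.array(o['contact_force']),o['grip_width'])
g=np.array([float(a) for a in sys.argv[1:4]])
print((g-t)@Rt*1000)
E
python3 to.py .5255 -.056 .1
```

```text
2.1 [ 0.4112 -0.2275  0.2457] [[0.001, 0.22, -0.976], [-0.001, -0.976, -0.22], [-1.0, 0.001, -0.0]] [ 0.9355 -0.0508 -0.4675  1.863  -0.0229  1.323  -0.875 ] [ 0.8715 -0.6672  0.8812] -0.00026157319222953396
[ 145.5877 -142.3877 -149.1172]
```

>>> {"op": "step_arm", "data": {
  "series": [
    [[0,0,0,0,-28,-29,0],[0,0,0,0,-56,-58,0],[0,0,0,20,-80,-84,0],[0,0,0,48,-100,-106,0],[0,0,0,75,-120,-126,0],[0,0,0,105,-135,-140,0],[0,0,0,130,-142,-149,0],[0,0,0,145,-142,-149,0],[0,0,0,145,-142,-149,0]]
  ]
}}

```text
time: 2.85
tcp_pos: [0.5222, -0.0567, 0.0968]
tool_rot: [[-0.006, 0.222, -0.975], [0.002, -0.975, -0.222], [-1.0, -0.003, 0.006]]
contact_force: [-1.1, -0.2, 0.2]
grip_width: -0.0
```

```bash
python3 to.py .5255 -.056 .067; python3 - <<'E'
from h import *
for c in ['top','side']:
    p,d=camera(c);cv2.imwrite(f'pics/{c}1.png',p[:,:,::-1])
E
```

```text
2.85 [ 0.5222 -0.0567  0.0968] [[-0.006, 0.222, -0.975], [0.002, -0.975, -0.222], [-1.0, -0.003, 0.006]] [ 0.6587  0.2518 -0.667   1.9057  0.1763  1.0497 -1.429 ] [-1.1095 -0.234   0.2369] -1.3956279498054504e-05
[29.7895  0.1802 -3.5078]
```

View pics/top1.png

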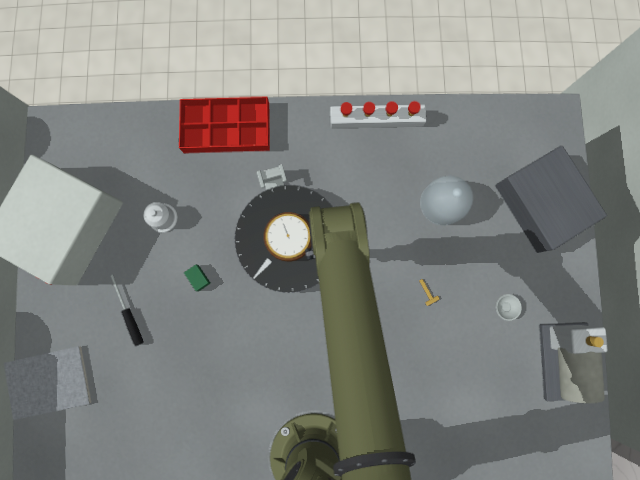

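View pics/side1.png

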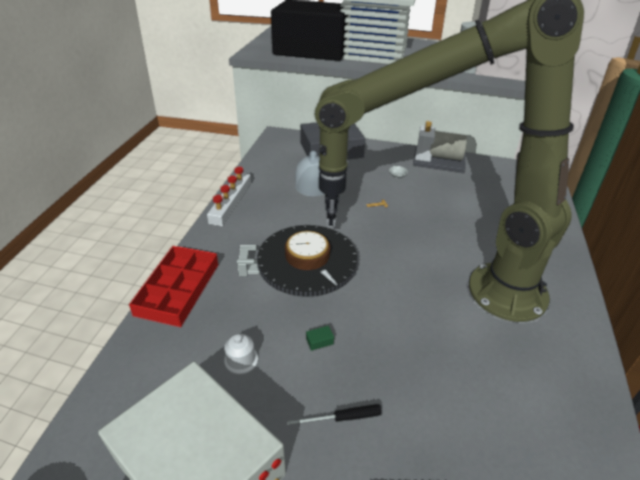

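>>> {"op": "step_arm", "data": {
  "series": [
    [[0,0,0,15,0,0,0],[0,0,0,25,0,0,0],[0,0,0,25,0,0,0],[0,0,0,25,0,0,0]]
  ]
}}

```text
time: 3.28
tcp_pos: [0.5245, -0.0586, 0.0758]
tool_rot: [[0.0, 0.219, -0.976], [-0.0, -0.976, -0.219], [-1.0, 0.0, 0.0]]
contact_force: [-0.6, -0.5, 1.2]
grip_width: -0.0001
```

>>> {"op": "step_arm", "data": {
  "series": [
    [[0,0,0,8,0,0,0],[0,0,0,12,0,0,0],[0,0,0,12,0,0,0],[0,0,0,12,0,0,0]]
  ]
}}

```text
time: 3.62
tcp_pos: [0.5259, -0.0584, 0.0641]
tool_rot: [[0.003, 0.22, -0.976], [-0.001, -0.976, -0.22], [-1.0, 0.001, -0.002]]
contact_force: [0.6, -0.1, 3.7]
grip_width: 0.0001
```

>>> {"op": "step_arm", "data": {
  "series": [
    [[0,0,0,2,0,0,0],[0,0,0,2,0,0,0],[0,0,0,2,0,0,0]]
  ]
}}

```text
time: 3.87
tcp_pos: [0.5276, -0.059, 0.0641]
tool_rot: [[0.006, 0.22, -0.976], [-0.002, -0.976, -0.22], [-1.0, 0.003, -0.005]]
contact_force: [-0.8, -2.1, 13.4]
grip_width: -0.0002
```

>>> {"op": "step_arm", "data": {
  "series": [
    [[0,0,0,0,1,-4,0],[0,0,0,0,3,-13.5,0],[0,0,0,0,5.5,-25,0],[0,0,0,0,8.4,-37,0],[0,0,0,0,11,-49,0],[0,0,0,-10,13.6,-60.5,0],[0,0,0,-20,16.3,-72,0],[0,0,0,-25,18,-80,0],[0,0,0,-25,18,-80,0]]
  ]
}}

```text
time: 4.62
tcp_pos: [0.6086, -0.0578, 0.0873]
tool_rot: [[0.003, 0.22, -0.975], [0.0, -0.975, -0.22], [-1.0, 0.0, -0.003]]
contact_force: [-0.4, -0.1, 0.8]
grip_width: 0.0001
```

```bash
python3 - <<'E'
from h import *
for i in range(2):
  for c in ['top','side']:
    o=get_obs();p,d=camera(c);cv2.imwrite(f'pics/{c}2_{i}.png',p[:,:,::-1]);np.save(f'pics/{c}2_{i}.npy',p)
    print(c,i,o['time'],o['tcp_pos'],o['contact_force'])
E
```

```text
top 0 4.6167 [ 0.6086 -0.0578  0.0873] [-0.3545 -0.129   0.7654]
side 0 4.6667 [ 0.607  -0.0578  0.0863] [-0.2106 -0.5012 -0.6556]
top 1 4.7167 [ 0.6059 -0.0578  0.0856] [-0.3548  0.295  -0.0805]
side 1 4.7667 [ 0.6054 -0.0579  0.0853] [-0.3536 -0.1192 -0.0456]
```

View pics/top2_0.png

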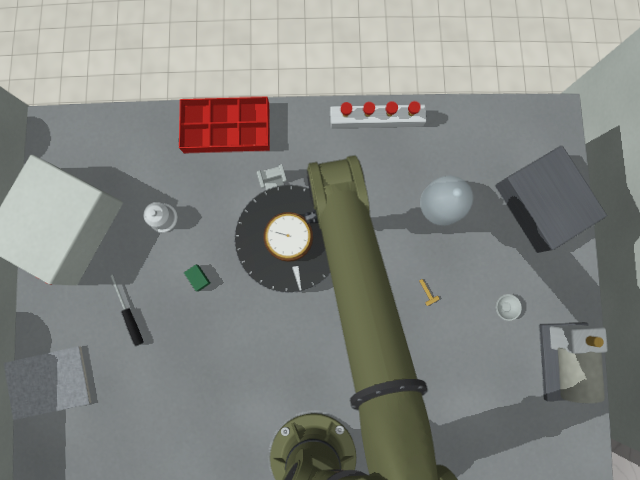

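View pics/side2_0.png

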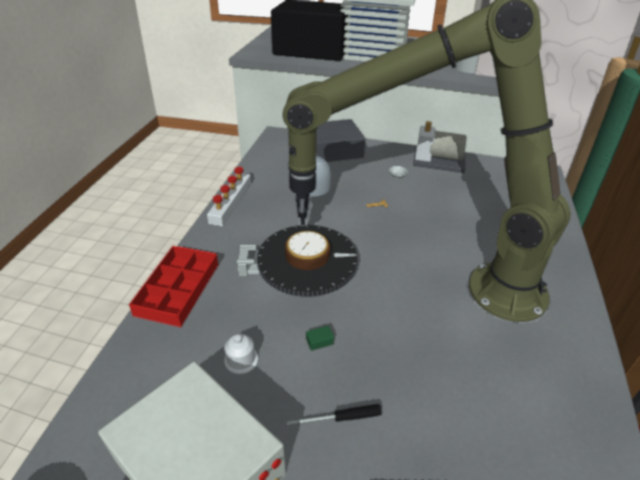

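```bash
cat > ang.py <<'E'
from h import *
C=np.array([.5655,.0489]);FORK=14.5
def ang(p,c):
    A=np.radians(np.arange(0,360,.5));r=np.arange(.082,.130,.002)
    G=np.stack([C[0]+r[:,None]*np.cos(A),C[1]+r[:,None]*np.sin(A),np.full((len(r),len(A)),.05)],-1)
    q=topix(G.reshape(-1,3),c).astype(np.float32).reshape(len(r),len(A),2)
    I=cv2.remap(p,q[...,0],q[...,1],cv2.INTER_LINEAR).astype(float)
    mn=I.min(-1);sp=I.max(-1)-mn
    s=np.where((mn>95)&(sp<40),mn-60,0).sum(0)/len(r)
    if c=='side': s[((np.degrees(A)>215)&(np.degrees(A)<335))]=0
    i=s.argmax();w=(np.arange(len(A))-i+360)%720-360
    k=abs(w)<16
    return (A[i]*180/np.pi+ (w[k]*s[k]).sum()/max(s[k].sum(),1e-9)*.5)%360, s[i]
E
python3 - <<'E'
from ang import *
for n in ['top2_0','side2_0','top2_1','side2_1']:
    print(n,ang(np.load(f'pics/{n}.npy'),n[:-3]))
for n in ['top1','side1','top0','side0']:
    print(n,ang(cv2.imread(f'pics/{n}.png')[:,:,::-1].copy(),n[:-1]))
E
```

```text
top2_0 (np.float64(190.93827421521317), np.float64(142.25))
side2_0 (np.float64(196.94053497361813), np.float64(100.625))
top2_1 (np.float64(198.9894651133659), np.float64(142.58333333333334))
side2_1 (np.float64(204.63265573198396), np.float64(98.79166666666667))
top1 (np.float64(137.7389347625397), np.float64(139.75))
side1 (np.float64(140.27087047164395), np.float64(109.125))
top0 (np.float64(137.72775550304024), np.float64(136.0))
side0 (np.float64(140.27564972847168), np.float64(103.75))
```

>>> {"op": "step_arm", "data": {
  "series": [
    [[0,0,0,0,-2,10,0],[0,0,0,0,-5,22,0],[0,0,0,5,-7,34,0],[0,0,0,10,-9,38,0],[0,0,0,14,-9,38,0],[0,0,0,14,-9,38,0],[0,0,0,14,-9,38,0],[0,0,0,14,-9,38,0]]
  ]
}}

```text
time: 5.48
tcp_pos: [0.5682, -0.0575, 0.0724]
tool_rot: [[0.001, 0.22, -0.975], [0.0, -0.975, -0.22], [-1.0, -0.0, -0.001]]
contact_force: [0.2, -0.5, 0.3]
grip_width: -0.0001
```

```bash
python3 - <<'E'
from ang import *
import json
for i in range(1):
  for c in ['top','side']:
    o=get_obs();p,d=camera(c);np.save(f'pics/{c}3_{i}.npy',p);cv2.imwrite(f'pics/{c}3_{i}.png',p[:,:,::-1])
    print(c,i,o['time'],np.array(o['tcp_pos']),np.array(o['contact_force']),ang(p,c))
E
```

```text
top 0 5.4833 [ 0.5682 -0.0575  0.0724] [ 0.249  -0.4511  0.3007] (np.float64(0.0), np.float64(0.0))
side 0 5.5333 [ 0.5682 -0.0574  0.0724] [-0.2933 -0.7429 -0.6462] (np.float64(0.0), np.float64(0.0))
```

>>> {"op": "step_arm", "data": {
  "series": [
    [[0,0,0,0,0,0,0],[0,0,0,0,0,0,0],[0,0,0,0,0,0,0],[0,0,0,0,0,0,0],[0,0,0,0,0,0,0],[0,0,0,0,0,0,0],[0,0,0,0,0,0,0],[0,0,0,0,0,0,0],[0,0,0,0,0,0,0],[0,0,0,0,0,0,0],[0,0,0,0,0,0,0],[0,0,0,0,0,0,0]]
  ]
}}

```text
time: 6.58
tcp_pos: [0.5675, -0.0576, 0.0723]
tool_rot: [[-0.0, 0.22, -0.975], [-0.0, -0.975, -0.22], [-1.0, 0.0, 0.0]]
contact_force: [0.7, 0.1, -0.9]
grip_width: 0.0001
```

```bash
cat > shot.py <<'E'
from ang import *
import sys
n=sys.argv[1]
for c in ['top','side']:
    o=get_obs();p,d=camera(c);np.save(f'pics/{c}{n}.npy',p);cv2.imwrite(f'pics/{c}{n}.png',p[:,:,::-1])
    a=ang(p,c);print(c,round(o['time'],4),np.array(o['tcp_pos']),np.array(o['contact_force']),np.array(a))
    open('log.txt','a').write(f"{c} {o['time']} {a[0]} {a[1]}\n")
E
python3 shot.py 4
```

```text
top 6.5833 [ 0.5675 -0.0576  0.0723] [ 0.6651  0.1272 -0.9367] [342.8965 137.3333]
side 6.6333 [ 0.5675 -0.0576  0.0723] [ 0.146  -0.1781  0.0191] [343.6742  98.625 ]
```

>>> {"op": "step_arm", "data": {
  "series": [
    [[0,0,0,0,0,0,0],[0,0,0,0,0,0,0],[0,0,0,0,0,0,0],[0,0,0,0,0,0,0],[0,0,0,0,0,0,0],[0,0,0,0,0,0,0],[0,0,0,0,0,0,0],[0,0,0,0,0,0,0],[0,0,0,0,0,0,0],[0,0,0,0,0,0,0],[0,0,0,0,0,0,0],[0,0,0,0,0,0,0]]
  ]
}}

```text
time: 7.68
tcp_pos: [0.5675, -0.0576, 0.0723]
tool_rot: [[-0.0, 0.22, -0.976], [-0.0, -0.976, -0.22], [-1.0, 0.0, 0.0]]
contact_force: [-0.5, 0.7, 0.1]
grip_width: 0.0002
```

```bash
python3 shot.py 5
```

```text
top 7.6833 [ 0.5675 -0.0576  0.0723] [-0.498   0.6597  0.0543] [ 60.9887 138.7917]
side 7.7333 [ 0.5676 -0.0576  0.0723] [-0.0126  0.2957 -0.7395] [ 64.3353 102.5417]
```

>>> {"op": "step_arm", "data": {
  "series": [
    [[0,0,0,0,0,0,0],[0,0,0,0,0,0,0],[0,0,0,0,0,0,0],[0,0,0,0,0,0,0],[0,0,0,0,0,0,0],[0,0,0,0,0,0,0],[0,0,0,0,0,0,0],[0,0,0,0,0,0,0],[0,0,0,0,0,0,0],[0,0,0,0,0,0,0],[0,0,0,0,0,0,0],[0,0,0,0,0,0,0]]
  ]
}}

```text
time: 8.78
tcp_pos: [0.5675, -0.0576, 0.0723]
tool_rot: [[-0.0, 0.22, -0.976], [-0.0, -0.976, -0.22], [-1.0, 0.0, 0.0]]
contact_force: [0.8, -0.7, -0.3]
grip_width: 0.0
```

```bash
python3 shot.py 6
```

```text
top 8.7833 [ 0.5675 -0.0576  0.0723] [ 0.7766 -0.7407 -0.2859] [134.4537 140.9167]
side 8.8333 [ 0.5675 -0.0576  0.0723] [-0.0809 -0.2907 -0.3382] [140.2954 110.7083]
```

```bash
cat > fit.py <<'E'
import numpy as np
from scipy.optimize import least_squares
D=[(4.6167,190.94),(4.7167,198.99)]
for l in open('log.txt'):
    c,t,a,s=l.split()
    if c=='top' and float(s)>100: D.append((float(t),float(a)))
D=np.array(D);t=D[:,0]
def model(x,t):
    th,w,q=x; t=t-4.6167   # w+1=(w0+1)exp(-qt)
    return th+np.degrees((w+1)*(1-np.exp(-q*t))/q-t)
r=lambda x:(model(x,t)-D[:,1]+180)%360-180
f=least_squares(r,[190.9,1.4,.033]);x=f.x
print(x,'I=',.003/x[2],'res',r(x).round(2))
for k in (1,2,3,4):
    g=14.5+360*k
    T=np.linspace(4.7,45,40301);m=model(x,T);w=(x[1]+1)*np.exp(-x[2]*(T-4.6167))-1
    ok=w>0
    i=np.argmax((m>=g)&ok)
    if i: print('pass',g,T[i],'w',w[i])
E
python3 fit.py
```

```text
[1.90909033e+02 1.42066157e+00 3.08664213e-02] I= 0.09719299734838427 res [-0.03  0.04 -0.02  0.03 -0.01]
pass 374.5 7.021000000000001 w 1.247523044362778
pass 734.5 12.990000000000002 w 0.8693430745626465
pass 1094.5 23.541 w 0.3497446971886966
```

>>> {"op": "step_arm", "data": {
  "series": [
    [[0,0,0,0,0,0,0],[0,0,0,0,0,0,0],[0,0,0,0,0,0,0],[0,0,0,0,0,0,0],[0,0,0,0,0,0,0],[0,0,0,0,0,0,0],[0,0,0,0,0,0,0],[0,0,0,0,0,0,0],[0,0,0,0,0,0,0],[0,0,0,0,0,0,0],[0,0,0,0,0,0,0],[0,0,0,0,0,0,0]]
  ]
}}

```text
time: 9.88
tcp_pos: [0.5675, -0.0575, 0.0723]
tool_rot: [[-0.0, 0.22, -0.975], [-0.0, -0.975, -0.22], [-1.0, 0.0, 0.0]]
contact_force: [-0.2, 0.2, 0.2]
grip_width: 0.0001
```

>>> {"op": "step_arm", "data": {
  "series": [
    [[0,0,0,0,0,0,0],[0,0,0,0,0,0,0],[0,0,0,0,0,0,0],[0,0,0,0,0,0,0],[0,0,0,0,0,0,0],[0,0,0,0,0,0,0],[0,0,0,0,0,0,0],[0,0,0,0,0,0,0],[0,0,0,0,0,0,0],[0,0,0,0,0,0,0],[0,0,0,0,0,0,0],[0,0,0,0,0,0,0]]
  ]
}}

```text
time: 10.88
tcp_pos: [0.5675, -0.0576, 0.0723]
tool_rot: [[-0.0, 0.22, -0.976], [-0.0, -0.976, -0.22], [-1.0, 0.0, 0.0]]
contact_force: [0.4, -0.1, -0.3]
grip_width: 0.0001
```

>>> {"op": "step_arm", "data": {
  "series": [
    [[0,0,0,0,0,0,0],[0,0,0,0,0,0,0],[0,0,0,0,0,0,0],[0,0,0,0,0,0,0],[0,0,0,0,0,0,0],[0,0,0,0,0,0,0],[0,0,0,0,0,0,0],[0,0,0,0,0,0,0],[0,0,0,0,0,0,0],[0,0,0,0,0,0,0],[0,0,0,0,0,0,0],[0,0,0,0,0,0,0]]
  ]
}}

```text
time: 11.88
tcp_pos: [0.5675, -0.0576, 0.0723]
tool_rot: [[-0.0, 0.22, -0.975], [-0.0, -0.975, -0.22], [-1.0, 0.0, 0.0]]
contact_force: [0.5, -0.2, 0.5]
grip_width: -0.0002
```

>>> {"op": "step_arm", "data": {
  "series": [
    [[0,0,0,0,0,0,0],[0,0,0,0,0,0,0],[0,0,0,0,0,0,0],[0,0,0,0,0,0,0],[0,0,0,0,0,0,0],[0,0,0,0,0,0,0],[0,0,0,0,0,0,0],[0,0,0,0,0,0,0],[0,0,0,0,0,0,0],[0,0,0,0,0,0,0],[0,0,0,0,0,0,0],[0,0,0,0,0,0,0]]
  ]
}}

```text
time: 12.88
tcp_pos: [0.5675, -0.0576, 0.0723]
tool_rot: [[-0.0, 0.22, -0.975], [-0.0, -0.975, -0.22], [-1.0, 0.0, 0.0]]
contact_force: [0.1, 0.8, -0.5]
grip_width: -0.0002
```

```bash
python3 shot.py 7; python3 fit.py
```

```text
top 12.8833 [ 0.5675 -0.0576  0.0723] [ 0.1389  0.8139 -0.4987] [ 14.8627 137.0833]
side 12.9333 [ 0.5675 -0.0576  0.0723] [ 0.3472 -0.7765  0.3371] [15.2977 97.5833]
[1.91032054e+02 1.40996185e+00 2.83921652e-02] I= 0.10566295228931508 res [ 0.09  0.1  -0.43 -0.13  0.45 -0.08]
pass 374.5 7.026 w 1.2506198640470432
pass 734.5 12.878 w 0.9060913324732149
pass 1094.5 22.186 w 0.4634262727504894
```

```bash
python3 - <<'E'
import cv2
p=cv2.imread('pics/top7.png');cv2.imwrite('pics/c7.png',cv2.resize(p[155:255,230:350],None,fx=6,fy=6,interpolation=cv2.INTER_CUBIC))
E
```

```text
(no output)
```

View pics/c7.png

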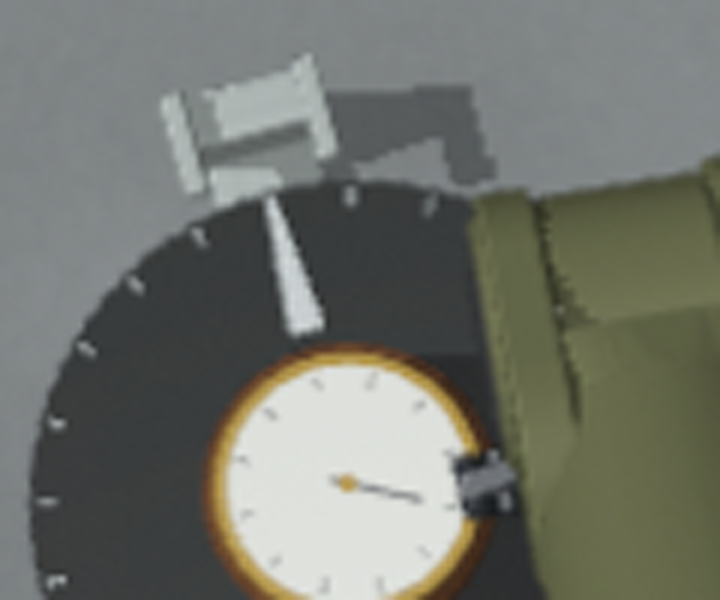

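>>> {"op": "step_arm", "data": {
  "series": [
    [[0,0,0,0,0,0,0],[0,0,0,0,0,0,0],[0,0,0,0,0,0,0],[0,0,0,0,0,0,0],[0,0,0,0,0,0,0],[0,0,0,0,0,0,0],[0,0,0,0,0,0,0],[0,0,0,0,0,0,0],[0,0,0,0,0,0,0],[0,0,0,0,0,0,0],[0,0,0,0,0,0,0],[0,0,0,0,0,0,0]]
  ]
}}

```text
time: 13.98
tcp_pos: [0.5675, -0.0576, 0.0723]
tool_rot: [[-0.0, 0.22, -0.975], [-0.0, -0.975, -0.22], [-1.0, 0.0, 0.0]]
contact_force: [-0.3, 0.4, -0.7]
grip_width: -0.0001
```

>>> {"op": "step_arm", "data": {
  "series": [
    [[0,0,0,0,0,0,0],[0,0,0,0,0,0,0],[0,0,0,0,0,0,0],[0,0,0,0,0,0,0],[0,0,0,0,0,0,0],[0,0,0,0,0,0,0],[0,0,0,0,0,0,0],[0,0,0,0,0,0,0],[0,0,0,0,0,0,0],[0,0,0,0,0,0,0],[0,0,0,0,0,0,0],[0,0,0,0,0,0,0]]
  ]
}}

```text
time: 14.98
tcp_pos: [0.5675, -0.0576, 0.0723]
tool_rot: [[0.0, 0.22, -0.976], [-0.0, -0.976, -0.22], [-1.0, 0.0, 0.0]]
contact_force: [-0.4, -0.3, -0.3]
grip_width: -0.0001
```

>>> {"op": "step_arm", "data": {
  "series": [
    [[0,0,0,0,0,0,0],[0,0,0,0,0,0,0],[0,0,0,0,0,0,0],[0,0,0,0,0,0,0],[0,0,0,0,0,0,0],[0,0,0,0,0,0,0],[0,0,0,0,0,0,0],[0,0,0,0,0,0,0],[0,0,0,0,0,0,0],[0,0,0,0,0,0,0],[0,0,0,0,0,0,0],[0,0,0,0,0,0,0]]
  ]
}}

```text
time: 15.98
tcp_pos: [0.5675, -0.0576, 0.0723]
tool_rot: [[-0.0, 0.22, -0.976], [-0.0, -0.976, -0.22], [-1.0, 0.0, 0.0]]
contact_force: [-0.6, -0.9, -0.0]
grip_width: -0.0001
```

```bash
python3 shot.py 8; python3 fit.py
```

```text
top 15.9833 [ 0.5675 -0.0576  0.0723] [-0.5726 -0.8587 -0.0141] [160.7669 140.7917]
side 16.0333 [ 0.5675 -0.0576  0.0723] [0.0572 0.255  0.3814] [165.6563 103.4583]
[1.91002683e+02 1.41083155e+00 2.85074212e-02] I= 0.105235755160355 res [ 0.06  0.08 -0.4  -0.09  0.49 -0.2   0.06]
pass 374.5 7.025 w 1.2508711248209488
pass 734.5 12.881 w 0.9048015867098034
pass 1094.5 22.227999999999998 w 0.4592447145036722
```

>>> {"op": "step_arm", "data": {
  "series": [
    [[0,0,0,1,0,0,0],[0,0,0,2,0,0,0],[0,0,0,4,0,0,0],[0,0,0,4,0,0,0],[0,0,0,4,0,0,0],[0,0,0,4,0,0,0],[0,0,0,4,0,0,0],[0,0,0,4,0,0,0],[0,0,0,4,0,0,0],[0,0,0,4,0,0,0],[0,0,0,4,0,0,0],[0,0,0,4,0,0,0]]
  ]
}}

```text
time: 17.08
tcp_pos: [0.5676, -0.0576, 0.0683]
tool_rot: [[0.0, 0.22, -0.976], [-0.0, -0.976, -0.22], [-1.0, 0.0, -0.0]]
contact_force: [0.8, 0.3, -0.3]
grip_width: -0.0003
```

>>> {"op": "step_arm", "data": {
  "series": [
    [[0,0,0,0,0,0,0],[0,0,0,0,0,0,0],[0,0,0,0,0,0,0],[0,0,0,0,0,0,0],[0,0,0,0,0,0,0],[0,0,0,0,0,0,0],[0,0,0,0,0,0,0],[0,0,0,0,0,0,0],[0,0,0,0,0,0,0],[0,0,0,0,0,0,0],[0,0,0,0,0,0,0],[0,0,0,0,0,0,0]]
  ]
}}

```text
time: 18.08
tcp_pos: [0.5675, -0.0576, 0.0683]
tool_rot: [[-0.0, 0.22, -0.976], [-0.0, -0.976, -0.22], [-1.0, 0.0, 0.0]]
contact_force: [-0.0, 0.4, -0.7]
grip_width: -0.0003
```

>>> {"op": "step_arm", "data": {
  "series": [
    [[0,0,0,0,0,0,0],[0,0,0,0,0,0,0],[0,0,0,0,0,0,0],[0,0,0,0,0,0,0],[0,0,0,0,0,0,0],[0,0,0,0,0,0,0],[0,0,0,0,0,0,0],[0,0,0,0,0,0,0],[0,0,0,0,0,0,0],[0,0,0,0,0,0,0],[0,0,0,0,0,0,0],[0,0,0,0,0,0,0]]
  ]
}}

```text
time: 19.08
tcp_pos: [0.5675, -0.0576, 0.0683]
tool_rot: [[-0.0, 0.22, -0.976], [-0.0, -0.976, -0.22], [-1.0, 0.0, 0.0]]
contact_force: [-0.2, -0.4, 0.5]
grip_width: -0.0002
```

>>> {"op": "step_arm", "data": {
  "series": [
    [[0,0,0,0,0,0,0],[0,0,0,0,0,0,0],[0,0,0,0,0,0,0],[0,0,0,0,0,0,0],[0,0,0,0,0,0,0],[0,0,0,0,0,0,0],[0,0,0,0,0,0,0],[0,0,0,0,0,0,0],[0,0,0,0,0,0,0],[0,0,0,0,0,0,0],[0,0,0,0,0,0,0],[0,0,0,0,0,0,0]]
  ]
}}

```text
time: 20.08
tcp_pos: [0.5675, -0.0576, 0.0683]
tool_rot: [[-0.0, 0.22, -0.976], [-0.0, -0.976, -0.22], [-1.0, 0.0, 0.0]]
contact_force: [0.1, -0.2, 0.8]
grip_width: -0.0
```

>>> {"op": "step_arm", "data": {
  "series": [
    [[0,0,0,0,0,0,0],[0,0,0,0,0,0,0],[0,0,0,0,0,0,0],[0,0,0,0,0,0,0],[0,0,0,0,0,0,0],[0,0,0,0,0,0,0],[0,0,0,0,0,0,0],[0,0,0,0,0,0,0],[0,0,0,0,0,0,0],[0,0,0,0,0,0,0],[0,0,0,0,0,0,0]]
  ]
}}

```text
time: 21.0
tcp_pos: [0.5675, -0.0576, 0.0683]
tool_rot: [[-0.0, 0.22, -0.975], [-0.0, -0.975, -0.22], [-1.0, 0.0, 0.0]]
contact_force: [0.3, -0.4, -0.1]
grip_width: -0.0001
```

```bash
python3 shot.py 9; python3 fit.py
```

```text
top 21.0 [ 0.5675 -0.0576  0.0683] [ 0.3052 -0.4303 -0.0599] [342.8175 136.375 ]
side 21.05 [ 0.5675 -0.0576  0.0683] [0.1136 0.3303 0.0106] [341.4357  99.2917]
[1.91199601e+02 1.40687501e+00 2.81458562e-02] I= 0.10658762632883836 res [ 0.26  0.25 -0.54 -0.33  0.19 -0.22  0.66 -0.28]
pass 374.5 7.0280000000000005 w 1.248944795820301
pass 734.5 12.881 w 0.907366377141811
pass 1094.5 22.13 w 0.47020582312099823
```

>>> {"op": "step_arm", "data": {
  "series": [
    [[0,0,0,0,0,0,0],[0,0,0,0,0,0,0],[0,0,0,0,0,0,0],[0,0,0,0,0,0,0],[0,0,0,0,0,0,0],[0,0,0,0,0,0,0],[0,0,0,0,0,0,0],[0,0,0,0,0,0,0],[0,0,0,0,0,0,0],[0,0,0,0,0,0,0],[0,0,0,7,0,0,0],[0,0,0,7.5,0,0,0]]
  ]
}}

```text
time: 22.1
tcp_pos: [0.5724, -0.0573, 0.0641]
tool_rot: [[0.01, 0.22, -0.975], [-0.001, -0.975, -0.22], [-1.0, 0.003, -0.01]]
contact_force: [7.0, 0.3, 10.6]
grip_width: 0.0005
```

>>> {"op": "step_arm", "data": {
  "series": [
    [[0,0,0,0,0,0,0],[0,0,0,0,0,0,0],[0,0,0,0,0,0,0],[0,0,0,0,0,0,0]]
  ]
}}

```text
time: 22.43
tcp_pos: [0.571, -0.0575, 0.0641]
tool_rot: [[0.007, 0.22, -0.975], [-0.001, -0.975, -0.22], [-1.0, 0.003, -0.007]]
contact_force: [1.3, 0.8, 14.1]
grip_width: -0.0
```

```bash
python3 shot.py 10; python3 shot.py 11
```

```text
top 22.4333 [ 0.571  -0.0575  0.0641] [ 1.267   0.8298 14.1413] [ 13.4252 137.2917]
side 22.4833 [ 0.5711 -0.0575  0.0641] [ 0.0603  0.2922 14.159 ] [11.2148 96.125 ]
top 22.5333 [ 0.5712 -0.0574  0.0641] [ 0.6422 -0.2618 13.8482] [ 13.5271 137.875 ]
side 22.5833 [ 0.5712 -0.0575  0.0641] [-0.1814  0.7785 14.043 ] [11.2657 96.6667]
```

>>> {"op": "step_arm", "data": {
  "series": [
    [[0,0,0,-1.5,0,0,0],[0,0,0,-3,0,0,0],[0,0,0,-6,0,0,0],[0,0,0,-15,0,0,0],[0,0,0,-30,0,0,0],[0,0,0,-50,0,0,0],[0,0,0,-60,0,0,0],[0,0,0,-60,0,0,0],[0,0,0,-60,0,0,0],[0,0,0,-60,0,0,0]]
  ]
}}

```text
time: 23.47
tcp_pos: [0.5668, -0.0577, 0.1199]
tool_rot: [[-0.001, 0.22, -0.976], [-0.0, -0.976, -0.22], [-1.0, -0.0, 0.001]]
contact_force: [-0.7, -0.1, -0.6]
grip_width: 0.0001
```

```bash
python3 shot.py 12; python3 shot.py 13; python3 - <<'E'
from h import *
p=cv2.imread('pics/top13.png');cv2.imwrite('pics/c13.png',cv2.resize(p[155:255,230:350],None,fx=6,fy=6,interpolation=cv2.INTER_CUBIC))
E
```

```text
top 23.4667 [ 0.5668 -0.0577  0.1199] [-0.7265 -0.1146 -0.5963] [  8.5323 138.7083]
side 23.5167 [ 0.5666 -0.0577  0.1196] [-0.7934  0.4005  0.2869] [ 5.8192 96.4167]
top 23.5667 [ 0.5667 -0.0576  0.1196] [ 0.3119  1.1245 -0.6548] [  8.0164 137.5833]
side 23.6167 [ 0.5668 -0.0576  0.1196] [ 0.126  -0.6422  0.4914] [ 5.2066 96.5417]
```

View pics/c13.png

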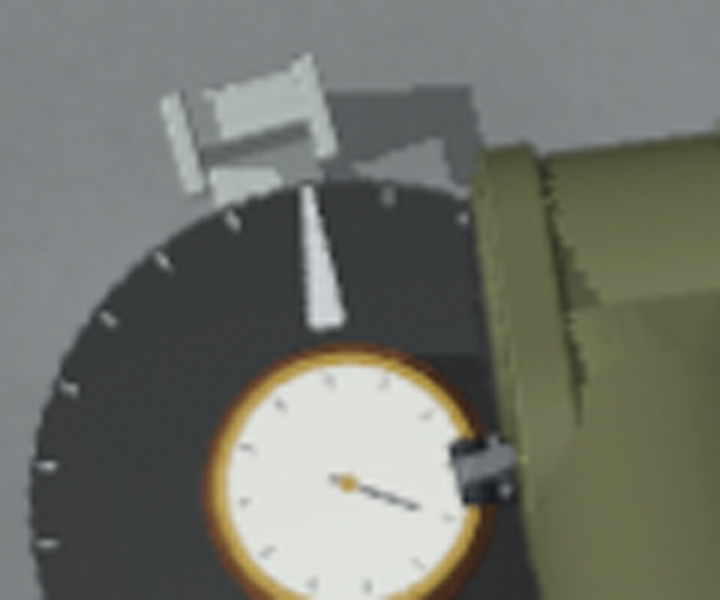

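View pics/side13.png

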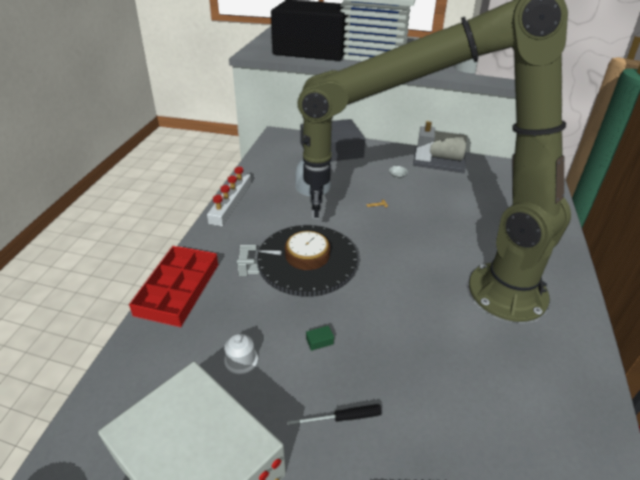

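The mark drifted slowly clockwise (about 0.09 rad/s) after the lift. Releasing the pressed arm's elastic deflection dragged the wheel slightly. It is still between the prongs, so I'll brake it again now and release without that drag.

>>> {"op": "step_arm", "data": {
  "series": [
    [[0,0,0,40,0,0,0],[0,0,0,54,0,0,0],[0,0,0,58.5,0,0,0],[0,0,0,58.5,0,0,0],[0,0,0,58.5,0,0,0],[0,0,0,58.5,0,0,0]]
  ]
}}

```text
time: 24.17
tcp_pos: [0.5697, -0.0574, 0.0641]
tool_rot: [[0.004, 0.22, -0.975], [-0.0, -0.975, -0.22], [-1.0, 0.001, -0.004]]
contact_force: [-0.4, -0.8, 9.9]
grip_width: -0.0001
```

```bash
python3 shot.py 14;python3 shot.py 15
```

```text
top 24.1667 [ 0.5697 -0.0574  0.0641] [-0.373  -0.7512  9.8734] [  9.9823 137.5833]
side 24.2167 [ 0.5693 -0.0574  0.0641] [-1.7399 -0.061  10.4803] [ 7.4157 94.3333]
top 24.2667 [ 0.5691 -0.0574  0.0641] [-0.7457  0.5256  9.357 ] [  9.6761 137.7083]
side 24.3167 [ 0.5692 -0.0574  0.0641] [-0.3412 -0.275   9.7935] [ 7.3621 94.875 ]
```

>>> {"op": "step_arm", "data": {
  "series": [
    [[0,0,0,-0.25,0.04,-0.2,0],[0,0,0,-0.5,0.09,-0.4,0],[0,0,0,-0.75,0.13,-0.6,0],[0,0,0,-1.0,0.18,-0.8,0],[0,0,0,-1.25,0.22,-1.0,0],[0,0,0,-1.5,0.26,-1.2,0],[0,0,0,-1.7,0.3,-1.36,0],[0,0,0,-1.9,0.34,-1.52,0],[0,0,0,-2.1,0.37,-1.68,0],[0,0,0,-2.1,0.37,-1.68,0],[0,0,0,-2.1,0.37,-1.68,0]]
  ]
}}

```text
time: 25.28
tcp_pos: [0.569, -0.0574, 0.0642]
tool_rot: [[-0.001, 0.22, -0.975], [0.0, -0.975, -0.22], [-1.0, -0.0, 0.001]]
contact_force: [-1.0, 0.8, 3.9]
grip_width: -0.0001
```

```bash
python3 shot.py 16;python3 shot.py 17
```

```text
top 25.2833 [ 0.569  -0.0574  0.0642] [-1.0337  0.8287  3.932 ] [  9.5407 138.5417]
side 25.3333 [ 0.569  -0.0575  0.0641] [-0.0725  0.2907  2.2878] [ 7.2573 94.5833]
top 25.3833 [ 0.569  -0.0575  0.0641] [-0.3727 -0.0553  3.0644] [  9.5445 139.3333]
side 25.4333 [ 0.569  -0.0575  0.0642] [0.2183 1.3017 3.7289] [ 7.2634 95.3333]
```

>>> {"op": "step_arm", "data": {
  "series": [
    [[0,0,0,-0.15,0.03,-0.12,0],[0,0,0,-0.3,0.05,-0.24,0],[0,0,0,-0.45,0.08,-0.36,0],[0,0,0,-0.6,0.1,-0.48,0],[0,0,0,-0.75,0.13,-0.6,0],[0,0,0,-0.9,0.16,-0.7,0],[0,0,0,-1.05,0.16,-0.7,0],[0,0,0,-1.2,0.16,-0.7,0],[0,0,0,-1.4,0.16,-0.7,0],[0,0,0,-1.6,0.16,-0.7,0],[0,0,0,-1.8,0.16,-0.7,0],[0,0,0,-2.0,0.16,-0.7,0]]
  ]
}}

```text
time: 26.48
tcp_pos: [0.57, -0.0576, 0.0664]
tool_rot: [[-0.0, 0.22, -0.976], [-0.0, -0.976, -0.22], [-1.0, 0.0, 0.0]]
contact_force: [-1.3, -0.6, -0.9]
grip_width: 0.0005
```

```bash
python3 shot.py 18;python3 shot.py 19
```

```text
top 26.4833 [ 0.57   -0.0576  0.0664] [-1.2528 -0.5992 -0.869 ] [  9.5402 139.0833]
side 26.5333 [ 0.57   -0.0576  0.0664] [0.6347 0.1888 0.6826] [ 7.2469 94.5   ]
top 26.5833 [ 0.57   -0.0576  0.0665] [0.9535 0.2196 0.3236] [  9.5402 139.1667]
side 26.6333 [ 0.57   -0.0576  0.0664] [ 0.7612 -0.0583  0.1114] [ 7.2544 94.4583]
```

The wheel is still at 9.54° with the finger clear. Next I'll lift well away and check again.

>>> {"op": "step_arm", "data": {
  "series": [
    [[0,0,0,-3,0,0,0],[0,0,0,-10,0,0,0],[0,0,0,-25,0,0,0],[0,0,0,-45,0,0,0],[0,0,0,-65,0,0,0],[0,0,0,-80,0,0,0],[0,0,0,-80,0,0,0],[0,0,0,-80,0,0,0],[0,0,0,-80,0,0,0],[0,0,0,-80,0,0,0],[0,0,0,-80,0,0,0]]
  ]
}}

```text
time: 27.6
tcp_pos: [0.5693, -0.0576, 0.1453]
tool_rot: [[-0.002, 0.22, -0.975], [0.0, -0.975, -0.22], [-1.0, -0.001, 0.002]]
contact_force: [0.1, 1.0, -0.7]
grip_width: -0.0001
```

```bash
python3 shot.py 20;python3 shot.py 21; python3 - <<'E'
from ang import *
p,d=camera('top')
for r in (.1353,): pass
T=C+.135*np.array([np.cos(np.radians(9.54)),np.sin(np.radians(9.54))]);A=C+.135*np.array([np.cos(np.radians(FORK)),np.sin(np.radians(FORK))])
print('dist',np.hypot(*(T-A)))
m=masks_of('case','top')[0]['mask'];ys,xs=np.nonzero(m);print(xs.min(),xs.max(),ys.min(),ys.max())
cv2.imwrite('pics/c21.png',cv2.resize(p[155:305,225:365,::-1],None,fx=4,fy=4,interpolation=cv2.INTER_CUBIC))
E
```

```text
top 27.6 [ 0.5693 -0.0576  0.1453] [ 0.071   0.9521 -0.7193] [  9.5401 138.5833]
side 27.65 [ 0.5694 -0.0575  0.1454] [0.1141 0.6027 0.431 ] [ 7.2392 92.9167]
top 27.7 [ 0.5695 -0.0575  0.1456] [0.2197 0.5848 0.4372] [  9.5396 138.5417]
side 27.75 [ 0.5696 -0.0575  0.1457] [ 0.2399  0.5187 -0.0414] [ 7.2436 92.9167]
dist 0.011683075796437598
264 311 212 260
```

View pics/c21.png

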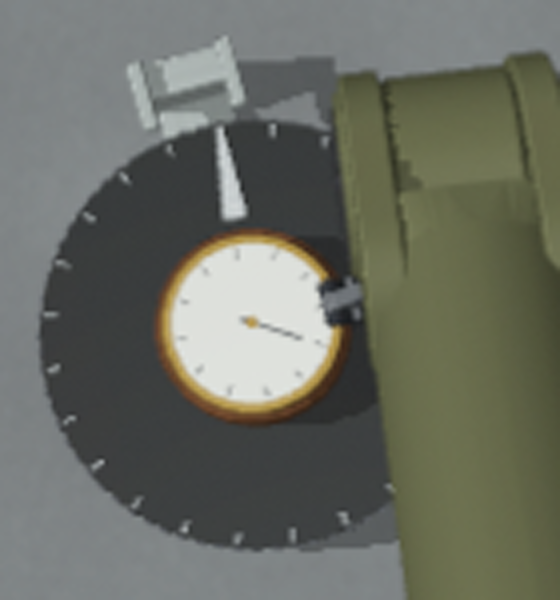

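```bash
python3 -c "
from rig import *
print(job_done())"
```

```text
the job is handed in; nothing more can be done
None
```

The wheel ended at rest with its index mark between the prongs, but it took two brakings rather than one. The job is handed in, and no verdict was reported.

- **Flick:** I pressed the shut fingertips on the bare ring and flicked the wheel anticlockwise to about 1.4 rad/s.
- **Spin:** It turned untouched from about 4.5 s to 22 s, a little over two turns.
- **First brake:** At about 22 s I braked it from 0.47 rad/s. It held still under the finger for at least 0.15 s, about 1° from the fork's middle.
- **Drift after lifting:** When I lifted the finger, the arm springing back dragged the wheel clockwise at about 0.09 rad/s. That is well under the 0.5 rad/s limit, and the mark stayed between the prongs.
- **Second brake:** I put the finger back within 0.6 s. The pressing itself nudged the wheel back about 2°, and I then let go slowly enough not to drag it again. The "in one go" condition is therefore met less cleanly than I wanted.

**Last checks, before handing in:**
- **At rest:** the mark read 9.54° in every top picture over 1.2 s with the finger off.
- **Mark position:** it is about 5° (12 mm) from the fork's middle at 14.5°, against the 24 mm allowed.
- **Robot clear:** the fingertips were about 80 mm above the wheel with no contact force beyond sensor noise.
- **Case:** it showed at the same pixels as at the start, within 1 pixel.
- **Bystanders:** I only looked at these by eye in the pictures, and saw no change.
- **Camera disagreement:** the side camera read the mark about 2° lower (7.2°). It differed from the top camera by an amount that changed with angle throughout, so I trusted the top one. By the side reading it would be about 17 mm off, still within the limit.

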